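# Vent position of the filler cap

## Robot

A 6-joint arm with a two-finger parallel gripper is mounted at the origin on the work surface. World frame = base frame: x ahead of the robot, y to its left, z up, the work surface at z = 0. Lengths are in mm, angles in rad, forces in N, time in s.
With the tool pointing down it reaches from about 350 to 775 mm from the base axis. Payload 7.3 kg.
Tool frame: the origin (TCP) lies at the very end of the fingers, on their centre line; the grasp point (between the pads) lies 19 mm behind it; z points along the fingers, y is the line along which they close (so a half turn about z gives the same grasp; the last joint's range is limited). The gripper opens to 92 mm and grips with 3 to 60 N. Pads are 19 mm wide; open, the fingers measure 130 mm over their backs; the gripper's body (75 mm by 190 mm) begins 47 mm behind the grasp point.
Start: joints at [-1.456, 0.342, 1.524, -0, 1.275, -0.146], TCP at [135.395, -507.26, 226.741] pointing down, gripper open.
Joint ranges: [-2.53, 2.53], [-0.77, 2.02], [0.04, 2.7], [-1, 4.14], [0.28, 2.66], [-3.11, 3.11]. Speed limits (rad/s): [2.57, 2.57, 3.14, 3.14, 3.14, 3.14].

## Interface

Orientations are given as [roll, pitch, yaw] about the fixed x, y, z axes, in that order (R = Rz(yaw) Ry(pitch) Rx(roll)).
In Python, from plant import * gives the robot as it stands.
- The arm moves only by the tool arm_command, never from a script. Its arguments are lists of equal length, an entry for each row: "gripper": the finger opening in mm, from 0 to 91.8; "dp": the shift along the tool's x, y, z in units of 25 mm (1.0 is 25 mm), a list of three; "twist": the turn about the tool's z in units of 5 degrees (1.0 is 5 degrees). A call has exactly 5 rows; each row shifts and turns the commanded pose from where the row before left it, along the tool's axes as they then stand; what a row does not reach is not made up. A row lasts 1/8 s, in which the tool goes at most 62.5 mm and 10.7 degrees, less where a joint would pass 70% of its speed; a pose out of reach is approached as far as the arm can. A call is refused whole if a number of a shift passes 1 or a number of a turn 1, either way. A call with a gripper value outside its range is refused whole. The fingers move at their own pace and stop on an object; the grip force is fixed at half the most. Time passes only in rows, so rows that do not move let the fingers close, or fill a call up. It gives the time, the measured TCP pose, the force, the opening and the grip force at its end, in the units of the state.
- get_obs(): the state, without advancing time (a new reading comes with each control period).
- capture(name): name is "scene" or "top" or "wrist"; returns the picture (420x560x3 uint8, red, green, blue); there is no depth.
- get_calibration(name): a dict with "mtx" (3x3 intrinsics, pixels), "position" and "attitude" of the camera in the world; the wrist camera has in their place "mount" (4x4, takes a point from camera to tool coordinates, whose origin is the TCP and whose axes are the flange's). Camera axes: x right, y down, z forward; pixel columns grow to the right and rows downward; lengths in mm; the calibration is good to about 2 mm. A picture is of the moment at which its call begins: read the wrist's pose just before it. get_calibration takes no time and is no camera call.
- close_job(): hands the job in; it is judged then, once.
The state is a dict: "time": time; "joint_positions": joint angles; "dq": joint speeds; "tau": joint torques, N m; "tool_pos": TCP position; "tcp_rot": TCP orientation; "contact_force": force on the tool from outside, world axes, zero at the start; "moment": the same for the moment, N m; "grip_width": finger opening in mm; "finger_force": force on a finger pad.
Only numpy, scipy, OpenCV 4.12 (cv2) and the standard library are available. Lean on these libraries where they do the work, as an engineer would, in place of code of your own. Each camera call takes 0.05 s, during which the arm holds its last target. There are 200 camera calls.

## Task

Pull the shipping plug out of the coolant tank's filler neck and hang it by its wire handle on the return hook. Then set the winged filler cap fully down into the neck and turn it clockwise half-way to the lock, until its wing lines up with the long bar marks; never turn it on to the lock click. The cap springs back if let go, so finish while still gripping it there, and leave everything else on the bench undisturbed.

Things in the scene. Friction and masses are not known exactly. Their poses are not given: they have to be found in the camera images.
- neck (a point): Centre of the rim of the tank's upright round filler neck (80 mm outside), 105 mm above the bench; axes of the tank, z up. The wing is half-way when along this x axis. The two opposite notches that let the cap's lugs in lie along the direction 0.75 rad anticlockwise (seen from above) from this x axis; the lock is 0.75 rad clockwise from it, 1.5 rad from the notches.
- tank: Fixed aluminium tank 150 x 200 x 70 mm, neck on top; origin under its middle. The neck's rim has a ledge 8 mm thick with a 53 mm hole and two notches 19 mm wide, 69 mm across; the lugs pass there only, then turn under the ledge. A collar 124 mm across, 11 mm below the rim, bears raised marks on both sides: round studs at the notches, long radial bars at half-way, square blocks at the lock.
- latch_ring (a joint): Sprung ring in the neck, pushed round clockwise by the cap's lugs; rad, 0 at rest. The lugs meet it about 0.1 rad past the notches: it reads about 0.6 at half-way, 1.4 at the lock. From about 1.0 rad past the notches two sprung pins resist; the click comes at about 1.4 rad (reading 1.3). The spring turns the cap back with about 0.1 N m at half-way.
- plug_bar (a point): Middle of the top bar of the plug's wire handle. The bar is straight, 9 mm thick, 100 mm long along this y axis; the handle is a stirrup in the y-z plane, legs at y = +-50 mm, clear height 55 mm from bar to disc. The plug's underside is 80 mm below. Gripped about 27 mm to one side, the middle stays free for the hook. Same either way round.
- plug: Shipping plug standing loose in the neck: grey disc 76 mm across, 47 mm spigot 10 mm deep below it, steel wire handle above; about 90 g. Origin at the centre of its underside, z up, axes as plug_bar.
- hook_seat (a point): Point on top of the hook's level arm where the handle's bar should lie across it, 190 mm above the bench (bar middle then 4.5 mm higher). The arm is an 8 mm rod; its free end is 41 mm from here along this -x axis, its last 16 mm turned up to 210 mm above the bench. The post, 16 mm thick and as high as the arm, is 85 mm away along +x.
- hook: Return hook on its fixed stand (base plate 14 mm thick); origin under the post, on the bench, axes as hook_seat.
- cap_wing (a point): Grip point in the wing on top of the black filler cap: 48 mm above the cap's underside, 22 mm above its flange's top, 13 mm below the wing's top. The wing is an upright plate 66 mm long along this x axis, 16 mm thick along y.
- cap_flange (a point): Centre of the underside of the cap's flange (80 mm across, 8 mm thick), 30 mm below cap_wing. Fully home, it rests at neck. Below it: a 49 mm spigot 18 mm long with two lugs along +-x, 9 mm wide, 65 mm across, 6 mm high, 10.5 to 16.5 mm below the flange.
- cap: The filler cap, standing upright on its spigot on the bench at the start; about 180 g, the same either way round (half a turn). Origin at the centre of its underside, axes as cap_wing.
- wrench: Bystander: steel wrench lying on the bench. Leave it alone.
- hose_ring: Bystander: black rubber hose collar, 64 mm across, 22 mm high. Leave it alone.
- fluid: Bystander: white bottle 170 mm tall. Leave it alone.
- flat_cap: Bystander: plain round black cap 72 mm across, 22 mm high, without wing or lugs: not the filler cap. Leave it alone.
- sealant: Bystander: small can 70 mm tall. Leave it alone.
- driver: Bystander: screwdriver lying on the bench. Leave it alone.
- bracket: Bystander: small steel angle bracket, 51 mm high. Leave it alone.
Not all that is in view belongs to the job. Leave any green look-alike of the cap alone. What is shaped like the plug but pink is not meant.

How it is judged:
By the outcome, as a careful person would: the job done as asked, in the order asked, and still so for the second after the job is handed in, while the arm keeps its last pose, push and grip.
It also fails if it takes over 66 s, if anything falls off the work surface, if the arm or the gripper's body presses on something with over 40 N, if the wrist force passes 120 N, or if a joint passes its speed limit or range.

## Working session

There is one attempt and no reset: what is moved stays moved. The work goes in short steps, Python scripts to look and compute and a tool call to move; the robot and the scene stay as the last step left them, time stands still between calls to the robot, and variables do not carry over. Pictures are saved under pics/ and viewed, at most 10 in all, crops included, and the job is handed in when it is done.

Besides the shell and the picture viewer there is one more tool, called after ">>>" by a JSON object that holds its "name" and its "arguments". arm_command: Moves the arm, as the interface text tells. Its arguments: {"type":"object","properties":{"gripper":{"type":"array"},"dp":{"type":"array"},"twist":{"type":"array"}},"required":["gripper","dp","twist"]}

```bash
ls; mkdir -p pics
cat > h.py <<'E'
from plant import *
import numpy as np, cv2
from scipy.spatial.transform import Rotation as R
def cam(name, obs=None):
    c=get_calibration(name)
    K=np.array(c["mtx"])
    if name=="wrist":
        o=obs or get_obs()
        T=np.eye(4);T[:3,:3]=R.from_euler('xyz',o["tcp_rot"]).as_matrix();T[:3,3]=o["tool_pos"]
        T=T@np.array(c["mount"]); return K,T[:3,:3],T[:3,3]
    a=np.array(c["attitude"])
    Rm=a if a.shape==(3,3) else R.from_euler('xyz',a).as_matrix()
    return K,Rm,np.array(c["position"])
def toplane(cm,uv,z):
    K,Rm,p=cm
    d=Rm@np.linalg.solve(K,np.array([uv[0],uv[1],1.0])); return p+d*(z-p[2])/d[2]
def proj(cm,P):
    K,Rm,p=cm; q=K@(Rm.T@(np.array(P,float)-p)); return q[:2]/q[2]
def snap(name,f=None):
    o=get_obs(); im=capture(name); 
    if f: cv2.imwrite("pics/"+f,cv2.cvtColor(im,cv2.COLOR_RGB2BGR))
    return im,cam(name,o)
E
python3 - <<'E'
from h import *
o=get_obs();print(o)
for n in ("scene","top","wrist"): print(n,get_calibration(n))
a,_=snap("scene");b,_=snap("top")
cv2.imwrite("pics/a1.png",a[:,:,::-1]);cv2.imwrite("pics/b1.png",b[:,:,::-1])
E
```

```text
pics
{'time': 0.0, 'joint_positions': array([-1.45596206e+00,  3.42729280e-01,  1.52504308e+00, -2.01841568e-05,
        1.27540258e+00, -1.45966608e-01]), 'dq': array([-0.00139925,  0.00214666, -0.00030374,  0.00039781, -0.00073741,
       -0.00199448]), 'tau': array([-1.83317993e-04, -4.31238413e+01, -2.44222641e+01,  7.18115293e-02,
        5.61441388e-02, -1.30817866e-04]), 'tool_pos': array([ 135.35715697, -506.81420737,  226.03247323]), 'tcp_rot': array([-3.14002439e+00, -2.11046267e-04,  2.60806597e-01]), 'contact_force': array([-0.80375797, -0.60419279,  0.00120288]), 'moment': array([ 0.02996909, -0.04416679,  0.00770005]), 'finger_force': 0.0, 'grip_width': 91.47815018358298}
scene {'mtx': array([[445.11220991,   0.        , 272.49101128],
       [  0.        , 445.11220991, 206.52652002],
       [  0.        ,   0.        ,   1.        ]]), 'position': array([1234.5084849 ,  573.73383205,  871.5131414 ]), 'attitude': array([-2.24995071,  0.0112586 ,  2.31657655])}
top {'mtx': array([[436.98028431,   0.        , 283.51797856],
       [  0.        , 436.98028431, 208.44972836],
       [  0.        ,   0.        ,   1.        ]]), 'position': array([ 481.66718322,  -52.25731666, 1341.5589173 ]), 'attitude': array([-3.07746261e+00,  2.90702814e-03, -1.59330001e+00])}
wrist {'mtx': array([[320.89991333,   0.        , 284.73572278],
       [  0.        , 320.89991333, 210.51118394],
       [  0.        ,   0.        ,   1.        ]]), 'mount': array([[ 8.15926472e-04, -9.67068764e-01, -2.54513928e-01,
         6.92035422e+01],
       [ 9.99999664e-01,  8.10188223e-04,  1.27374068e-04,
         6.24383873e-01],
       [ 8.30247045e-05, -2.54513947e-01,  9.67069100e-01,
        -1.58313218e+02],
       [ 0.00000000e+00,  0.00000000e+00,  0.00000000e+00,
         1.00000000e+00]])}
```

View pics/a1.png

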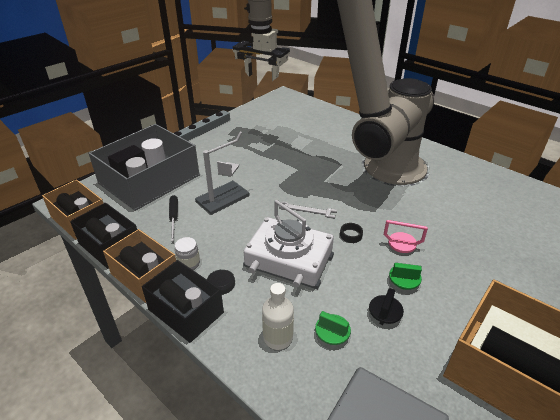

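View pics/b1.png

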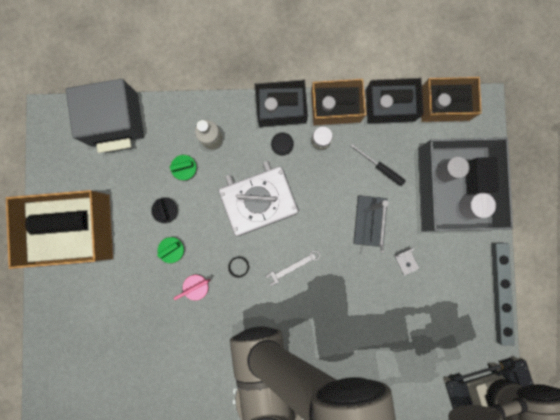

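The scene view shows the tank with the plug at (289,235), the hook post at (210,180) with its arm running to (238,138), and the black filler cap at (386,310). In the top view the tank is at (258,200), the cap at (164,210) and the hook at (370,220).

Run:
```python
from h import *
b=cv2.imread("pics/b1.png")
c1=cv2.resize(b[155:255,140:420],(784,280),interpolation=cv2.INTER_CUBIC)
a=cv2.imread("pics/a1.png")
c2=cv2.resize(a[120:220,190:290],(300,300),interpolation=cv2.INTER_CUBIC)
c3=cv2.resize(a[195:295,240:340],(300,300),interpolation=cv2.INTER_CUBIC)
im=np.zeros((590,784,3),np.uint8);im[:280]=c1;im[285:585,:300]=c2;im[285:585,310:610]=c3
cv2.imwrite("pics/c1.png",im)
t=cam("top")
for n,uv,z in (("neck",(258,200),110),("cap",(164,210),61),("hook arm root",(385,200),190),("hook arm tip",(388,245),200),("plugbar a",(238,196),170),("plugbar b",(277,198),170)): print(n,toplane(t,uv,z).round(0))
```

```text
neck [586.  21. 110.]
cap [567. 301.  61.]
hook arm root [ 572. -319.  190.]
hook arm tip [ 454. -320.  200.]
plugbar a [593.  71. 170.]
plugbar b [586. -34. 170.]
```

View pics/c1.png

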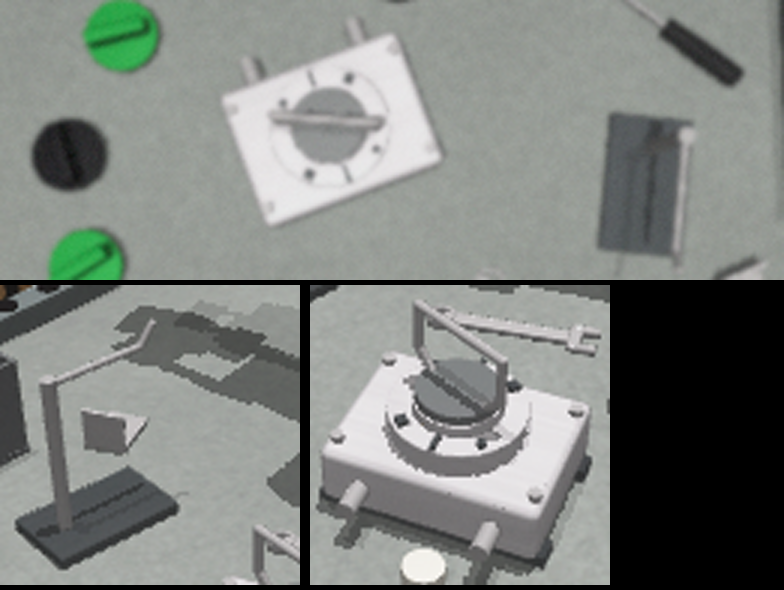

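The crop shows the collar marks clearly in the top part: long bars at (311,77) and (347,173), round studs at (284,102) and (376,149), squares at (349,77) and (309,174). The plug bar runs from (271,117) to (381,124), the cap wing from (62,125) to (78,180), and the hook arm from (688,130) to (678,258).

```bash
cat >> h.py <<'E'
def wrap(a): return (a+np.pi)%(2*np.pi)-np.pi
def rel(target,yaw):
    "shift in tool axes (units of 25mm) at current yaw, and twist in 5deg units"
    o=get_obs(); M=R.from_euler('xyz',o["tcp_rot"]).as_matrix()
    d=M.T@(np.array(target)-o["tool_pos"]); print("pos",o["tool_pos"].round(1),"rot",o["tcp_rot"].round(3),"t",round(o["time"],2))
    print("shift",(d/25).round(2),"twist",round(-np.degrees(wrap(yaw-o["tcp_rot"][2]))/5,2))
E
python3 - <<'E'
from h import *
t=cam("top");f=lambda p:(140+p[0]/2.8,155+p[1]/2.8)
def seg(n,a,b,z,z2=None):
    A=toplane(t,f(a),z);B=toplane(t,f(b),z2 or z);d=B-A
    print(n,((A+B)/2).round(1),"A",A[:2].round(1),"B",B[:2].round(1),"len",np.hypot(*d[:2]).round(1),"ang",np.arctan2(d[1],d[0]).round(3))
seg("bars",(347,173),(311,77),96)
seg("studs",(376,149),(284,102),96)
seg("sq",(309,174),(349,77),96)
seg("plugbar",(381,124),(271,117),175)
seg("wing",(78,180),(62,125),61)
seg("hook",(688,130),(678,258),190,210)
# scene check
s=cam("scene");g=lambda p:(190+p[0]/3,120+(p[1]-285)/3);k=lambda p:(240+(p[0]-310)/3,195+(p[1]-285)/3)
print("post",toplane(s,g((46,382)),190),"tip",toplane(s,g((152,322)),210),"bar",toplane(s,k((417,304)),175),toplane(s,k((504,362)),175))
b=cv2.imread("pics/b1.png").astype(int)
# cap blob
m=((b.max(2)<60)).astype(np.uint8);m[:,:140]=0;m[:,190:]=0;m[:190]=0;m[235:]=0
n,l,st,ce=cv2.connectedComponentsWithStats(m);i=1+st[1:,4].argmax();print(st[i],ce[i],toplane(t,ce[i],26))
rel([590,20,330],1.5)
E
```

```text
bars [588.8  23.4  96. ] A [539.2   6. ] B [638.4  40.9] len 105.2 ang 0.339
studs [588.1  22.4  96. ] A [563.  -24.1] B [613.3  69. ] len 105.8 ang 1.075
sq [588.3  23.4  96. ] A [539.   44.7] B [637.5   2. ] len 107.3 ang -0.409
plugbar [586.2  21.4 175. ] A [581.7 -31.2] B [590.8  74. ] len 105.5 ang 1.484
wing [568.9 297.9  61. ] A [539.8 289.6] B [598.  306.1] len 60.5 ang 0.276
hook [ 508.4 -311.7  200. ] A [ 568.1 -320.9] B [ 448.7 -302.6] len 120.9 ang 2.99
post [ 566.29250563 -317.27996807  190.        ] tip [ 441.9801293  -297.90409088  210.        ] bar [585.29230403 -25.72462452 175.        ] [594.11206594  76.36654731 175.        ]
[152 198  25  24 473] [164.20295983 209.78646934] [570.34410579 309.82801685  26.        ]
pos [ 135.4 -506.9  226.1] rot [-3.14  -0.     0.261] t 0.1
shift [ 23.01 -15.68  -4.13] twist -14.2
```

```bash
cat >> h.py <<'E'
def plan(target,yaw,calls,start=None,y0=None):
    "even straight path: per-row tool-axis shift (25mm) + twist (5deg), averaged over each call"
    o=get_obs(); p=np.array(o["tool_pos"] if start is None else start); y=o["tcp_rot"][2] if y0 is None else y0
    n=5*calls; d=(np.array(target)-p)/25/n; dy=wrap(yaw-y)/n
    print("at",p.round(1),"yaw",round(y,3),"t",round(o["time"],2),"rows:")
    for c in range(calls):
        s=[]
        for i in range(5):
            a=y+dy*(c*5+i); s.append([d[0]*np.cos(a)+d[1]*np.sin(a),d[0]*np.sin(a)-d[1]*np.cos(a),-d[2]])
        print(c,np.mean(s,0).round(2).tolist(),"twist",round(-np.degrees(dy)/5,2))
E
python3 -c "
from h import *
plan([587,0,310],1.484,6)"
```

```text
at [ 135.4 -506.9  226.1] yaw 0.261 t 0.1 rows:
0 [0.79, -0.43, -0.11] twist -0.47
1 [0.86, -0.26, -0.11] twist -0.47
2 [0.9, -0.08, -0.11] twist -0.47
3 [0.9, 0.1, -0.11] twist -0.47
4 [0.86, 0.28, -0.11] twist -0.47
5 [0.78, 0.45, -0.11] twist -0.47
```

>>> {"name": "arm_command", "arguments": {"gripper": [60,60,60,60,60], "dp": [[0.79,-0.43,-0.3],[0.79,-0.43,-0.3],[0.79,-0.43,-0.3],[0.79,-0.43,-0.3],[0.79,-0.43,-0.3]], "twist": [-0.47,-0.47,-0.47,-0.47,-0.47]}}

```text
time: 0.72
tool_pos: [211.4, -422.1, 265.0]
tcp_rot: [3.141, 0.0, 0.469]
contact_force: [-0.2, -0.7, 0.1]
grip_width: 60.0
finger_force: 0.0
```

>>> {"name": "arm_command", "arguments": {"gripper": [60,60,60,60,60], "dp": [[0.86,-0.26,-0.3],[0.86,-0.26,-0.3],[0.86,-0.26,-0.3],[0.86,-0.26,-0.3],[0.86,-0.26,-0.3]], "twist": [-0.47,-0.47,-0.47,-0.47,-0.47]}}

```text
time: 1.35
tool_pos: [285.7, -338.4, 302.4]
tcp_rot: [3.141, 0.0, 0.674]
contact_force: [0.4, -0.3, -1.4]
grip_width: 60.2
finger_force: 0.0
```

>>> {"name": "arm_command", "arguments": {"gripper": [60,60,60,60,60], "dp": [[0.9,-0.08,0],[0.9,-0.08,0],[0.9,-0.08,0],[0.9,-0.08,0],[0.9,-0.08,0]], "twist": [-0.47,-0.47,-0.47,-0.47,-0.47]}}

```text
time: 1.98
tool_pos: [360.6, -254.2, 302.2]
tcp_rot: [3.141, 0.0, 0.879]
contact_force: [-0.1, -0.1, -0.7]
grip_width: 59.8
finger_force: 0.0
```

>>> {"name": "arm_command", "arguments": {"gripper": [60,60,60,60,60], "dp": [[0.9,0.1,0],[0.9,0.1,0],[0.9,0.1,0],[0.9,0.1,0],[0.9,0.1,0]], "twist": [-0.47,-0.47,-0.47,-0.47,-0.47]}}

```text
time: 2.6
tool_pos: [435.2, -169.5, 302.2]
tcp_rot: [3.141, 0.0, 1.084]
contact_force: [0.4, 0.5, 0.0]
grip_width: 59.9
finger_force: 0.0
```

>>> {"name": "arm_command", "arguments": {"gripper": [60,60,60,60,60], "dp": [[0.86,0.28,0],[0.86,0.28,0],[0.86,0.28,0],[0.86,0.28,0],[0.86,0.28,0]], "twist": [-0.47,-0.47,-0.47,-0.47,-0.47]}}

```text
time: 3.22
tool_pos: [509.6, -84.8, 302.2]
tcp_rot: [3.141, 0.0, 1.29]
contact_force: [1.0, -0.1, 0.0]
grip_width: 60.0
finger_force: 0.0
```

>>> {"name": "arm_command", "arguments": {"gripper": [60,60,60,60,60], "dp": [[0.78,0.45,0],[0.78,0.45,0],[0.78,0.45,0],[0.78,0.45,0],[0.78,0.45,0]], "twist": [-0.47,-0.47,-0.47,-0.47,-0.47]}}

```text
time: 3.85
tool_pos: [584.0, -0.7, 302.2]
tcp_rot: [3.141, 0.0, 1.495]
contact_force: [-0.3, -0.2, -0.6]
grip_width: 60.1
finger_force: 0.0
```

Run:
```python
from h import *
im,c=snap("wrist","w1.png")
print(get_obs()["tool_pos"],get_obs()["tcp_rot"],get_obs()["time"])
for P in ([588,23,175],[588.5,23.2,96],[581.7,-31,175],[590.8,74,175]): print(P,proj(c,P))
```

```text
[585.07051658   1.38900447 301.89692853] [ 3.14087900e+00 -1.40940239e-03  1.49773748e+00] 3.9
[588, 23, 175] [285.79369751 176.89419311]
[588.5, 23.2, 96] [286.01540536 166.02667374]
[581.7, -31, 175] [283.38334672 234.42646284]
[590.8, 74, 175] [284.61771362 117.52682404]
```

View pics/w1.png

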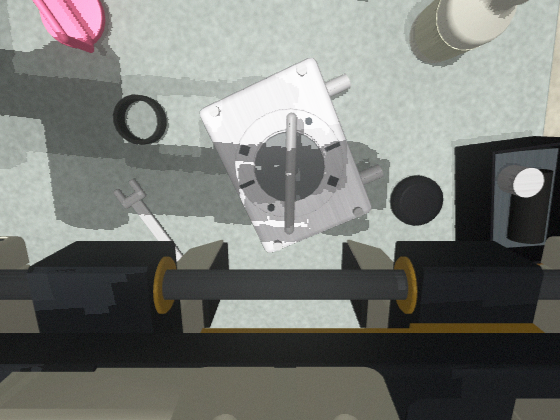

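The wrist view shows the plug bar from (291,116) to (290,232). The long bar marks are at (333,147) and (247,184), and the studs at (309,121) and (271,208).

Run:
```python
from h import *
c=cam("wrist")
for n,a,b,z in (("bar",(290,232),(291,116),175),("marks",(247,184),(333,147),96),("studs",(271,208),(309,121),96),("sq",(333,181),(245,150),96)):
    A=toplane(c,a,z);B=toplane(c,b,z);d=B-A;print(n,((A+B)/2).round(1),np.hypot(*d[:2]).round(1),np.arctan2(d[1],d[0]).round(3))
```

```text
bar [593.2  25.2 175. ] 104.1 1.495
marks [593.4  25.7  96. ] 105.8 0.334
studs [593.3  25.4  96. ] 107.0 1.089
sq [593.6  25.7  96. ] 105.7 2.732
```

```bash
python3 -c "
from h import *
plan([589.7,-2,157],1.493,2)"
```

```text
at [585.1   1.4 301.9] yaw 1.498 t 3.9 rows:
0 [-0.01, 0.02, 0.58] twist 0.01
1 [-0.01, 0.02, 0.58] twist 0.01
```

>>> {"name": "arm_command", "arguments": {"gripper": [60,60,60,60,60], "dp": [[-0.02,0.04,0.6],[-0.02,0.04,0.6],[-0.02,0.04,0.6],[-0.02,0.04,0.6],[-0.02,0.04,0.6]], "twist": [0,0,0,0,0]}}

```text
time: 4.53
tool_pos: [588.7, -5.7, 225.5]
tcp_rot: [-3.141, 0.0, 1.491]
contact_force: [-0.4, -0.9, -0.2]
grip_width: 59.9
finger_force: 0.0
```

>>> {"name": "arm_command", "arguments": {"gripper": [60,60,60,60,40], "dp": [[0,0,0.7],[0,0,0.7],[0,0,0.7],[0,0,0.7],[0,0,0]], "twist": [0,0,0,0,0]}}

```text
time: 5.15
tool_pos: [587.9, -5.4, 154.9]
tcp_rot: [-3.138, -0.0, 1.491]
contact_force: [-0.4, 0.1, -0.7]
grip_width: 54.0
finger_force: 0.0
```

>>> {"name": "arm_command", "arguments": {"gripper": [30,20,12,0,0], "dp": [[0,0,0],[0,0,0],[0,0,0],[0,0,0],[0,0,0]], "twist": [0,0,0,0,0]}}

```text
time: 5.78
tool_pos: [588.8, -5.4, 156.9]
tcp_rot: [3.141, 0.0, 1.491]
contact_force: [0.5, -0.3, 0.8]
grip_width: 7.8
finger_force: 30.0
```

>>> {"name": "arm_command", "arguments": {"gripper": [0,0,0,0,0], "dp": [[0,0,0],[0,0,0],[0,0,0],[0,0,-0.3],[0,0,-0.6]], "twist": [0,0,0,0,0]}}

```text
time: 6.4
tool_pos: [588.5, -5.3, 179.3]
tcp_rot: [-3.14, -0.0, 1.491]
contact_force: [0.1, -0.4, -1.1]
grip_width: 7.8
finger_force: 30.0
```

```bash
python3 -c "
from h import *
plan([588,-5.3,212],1.491,1)
plan([385,-230,212],1.44,3,[588,-5.3,212],1.491)
plan([395,-324,212],1.42,1,[385,-230,212],1.44)"
```

```text
at [588.5  -5.3 179.3] yaw 1.491 t 6.4 rows:
0 [-0.0, -0.0, -0.26] twist 0.0
at [588.   -5.3 212. ] yaw 1.491 t 6.4 rows:
0 [-0.64, -0.49, 0.0] twist 0.04
1 [-0.65, -0.48, 0.0] twist 0.04
2 [-0.66, -0.47, 0.0] twist 0.04
at [ 385 -230  212] yaw 1.44 t 6.4 rows:
0 [-0.73, 0.18, 0.0] twist 0.05
```

>>> {"name": "arm_command", "arguments": {"gripper": [0,0,0,0,0], "dp": [[0,0,-0.6],[0,0,-0.5],[-0.2,-0.2,0],[-0.4,-0.3,0],[-0.4,-0.3,0]], "twist": [0,0,0,0,0]}}

```text
time: 7.02
tool_pos: [565.8, -29.5, 206.1]
tcp_rot: [-3.14, 0.0, 1.491]
contact_force: [-0.4, -1.1, -1.5]
grip_width: 7.9
finger_force: 30.0
```

>>> {"name": "arm_command", "arguments": {"gripper": [0,0,0,0,0], "dp": [[-0.6,-0.5,0],[-0.6,-0.5,0],[-0.6,-0.5,0],[-0.6,-0.5,0],[-0.6,-0.5,0]], "twist": [0.06,0.06,0.06,0.06,0.06]}}

```text
time: 7.65
tool_pos: [496.9, -98.8, 206.8]
tcp_rot: [3.141, 0.0, 1.465]
contact_force: [0.4, -0.3, -1.2]
grip_width: 7.8
finger_force: 30.0
```

>>> {"name": "arm_command", "arguments": {"gripper": [0,0,0,0,0], "dp": [[-0.6,-0.5,0],[-0.6,-0.5,0],[-0.6,-0.5,0],[-0.6,-0.5,0],[-0.6,-0.5,0]], "twist": [0.06,0.06,0.06,0.06,0.06]}}

```text
time: 8.28
tool_pos: [426.2, -165.8, 206.7]
tcp_rot: [3.141, 0.0, 1.439]
contact_force: [-0.7, -0.6, -1.1]
grip_width: 8.3
finger_force: 30.0
```

>>> {"name": "arm_command", "arguments": {"gripper": [0,0,0,0,0], "dp": [[-0.6,-0.4,0],[-0.6,-0.4,0],[-0.6,-0.3,0],[-0.4,-0.1,0],[-0.3,0,0]], "twist": [0.06,0.06,0.06,0.06,0]}}

```text
time: 8.9
tool_pos: [388.4, -223.4, 206.8]
tcp_rot: [3.141, 0.0, 1.417]
contact_force: [0.4, -0.5, -1.0]
grip_width: 8.0
finger_force: 30.0
```

Run:
```python
from h import *
im,c=snap("wrist","w2.png"); plan([395,-324,212],1.42,1)
o=get_obs();M=R.from_euler('xyz',o["tcp_rot"]).as_matrix()
for k in (10,30,50,80): print(k,proj(c,o["tool_pos"]+M@np.array([k,0,-19])))
print("seat",proj(c,[483,-306,190]),"tip",proj(c,[442,-300,210]),"post",proj(c,[567,-319,190]))
```

```text
at [ 388.6 -224.1  206.8] yaw 1.417 t 8.95 rows:
0 [-0.78, 0.17, -0.04] twist -0.01
10 [282.66912452 256.10856762]
30 [282.63210355 214.75771331]
50 [282.59239062 170.40005375]
80 [282.52709446  97.46701675]
seat [449.79223596 346.45639871] tip [394.91932724 370.00350104] post [583.7102617  346.58456391]
```

View pics/w2.png

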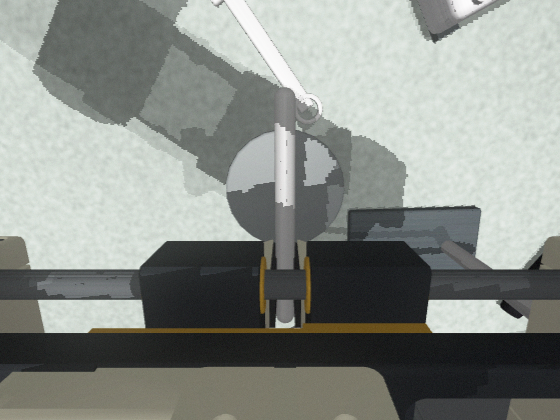

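The bar is at column 285 (predicted 282.6), with its far end at row 88 and near end at row 321, so the bar middle is about 30 mm along tool x and the wrist camera bias is about 1 mm. The hook base appears at the lower right (350–480, 210–270).

>>> {"name": "arm_command", "arguments": {"gripper": [0,0,0,0,0], "dp": [[-0.78,0.12,-0.04],[-0.78,0.12,-0.04],[-0.78,0.12,-0.04],[-0.78,0.12,-0.04],[-0.78,0.12,-0.04]], "twist": [0,0,0,0,0]}}

```text
time: 9.57
tool_pos: [388.6, -322.9, 211.7]
tcp_rot: [-3.142, -0.0, 1.418]
contact_force: [-0.4, 1.1, -1.2]
grip_width: 8.1
finger_force: 30.0
```

Run:
```python
from h import *
im,c=snap("wrist"); s,cs=snap("scene"); t,ct=snap("top")
out=np.zeros((590,790,3),np.uint8)
out[:390,:560]=im[:390]
# scene crop
u=proj(cs,[470,-306,180]).astype(int); print("scene c",u)
x0,y0=max(u[0]-40,0),max(u[1]-40,0);cr=s[y0:y0+80,x0:x0+90];print(x0,y0)
out[390:590,:225]=cv2.resize(cr,(225,200),interpolation=cv2.INTER_CUBIC)
u=proj(ct,[490,-310,190]).astype(int);x0,y0=u[0]-45,u[1]-40;print("top",x0,y0)
out[390:590,240:465]=cv2.resize(t[y0:y0+80,x0:x0+90],(225,200),interpolation=cv2.INTER_CUBIC)
cv2.imwrite("pics/w3.png",out[:,:,::-1]);print(get_obs()["tool_pos"],get_obs()["tcp_rot"])
print("seat",proj(c,[483,-306,190]),"tip",proj(c,[442,-300,210]),"post",proj(c,[567,-319,190]))
```

```text
scene c [232 143]
192 103
top 337 191
[ 388.49816975 -322.33704291  211.47513358] [-3.14136849e+00 -2.98200814e-04  1.41647688e+00]
seat [441.32273551 192.90017932] tip [378.6655429 201.3081081] post [590.06767783 193.09605682]
```

View pics/w3.png

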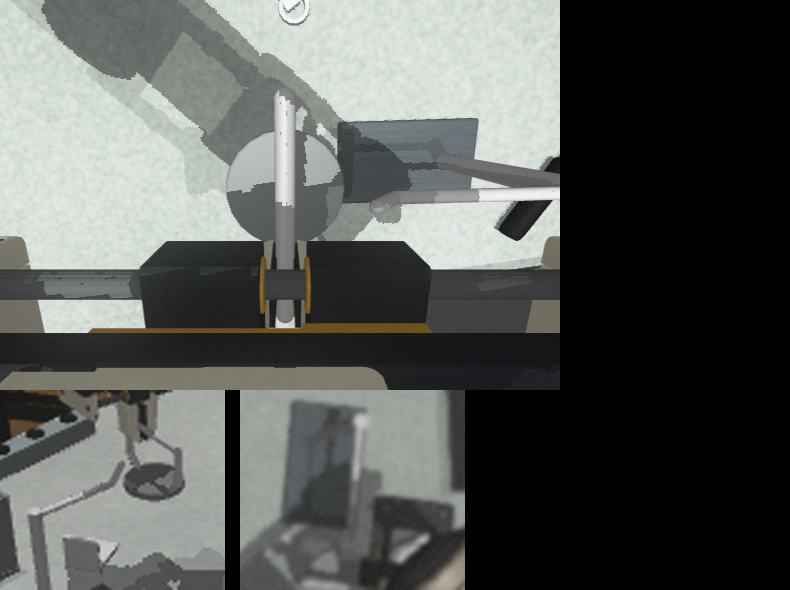

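The wrist view shows the arm tip at (374,207), with the arm running through (441,199) to (560,193). The plug hangs from the bar at column 285.

Run:
```python
from h import *
c=cam("wrist");o=get_obs();M=R.from_euler('xyz',o["tcp_rot"]).as_matrix()
for uv,z in (((374,207),208),((441,199.5),190),((480,197),190),((555,193.5),190)):
    P=toplane(c,uv,z);print(P.round(1),(M.T@(P-o["tool_pos"])).round(1))
```

```text
[ 439.8 -302.6  208. ] [27.4 47.6  3.5]
[ 482.5 -309.3  190. ] [27.3 90.9 21.5]
[ 504.6 -311.2  190. ] [ 28.8 113.1  21.5]
[ 546.9 -315.7  190. ] [ 30.9 155.5  21.4]
```

>>> {"name": "arm_command", "arguments": {"gripper": [0,0,0,0,0], "dp": [[0,0.5,0],[-0.05,0.8,0],[-0.05,0.8,0],[0,0.8,0],[0,0.65,0]], "twist": [0,0,0,0,0]}}

```text
time: 10.35
tool_pos: [477.6, -336.6, 211.7]
tcp_rot: [3.141, -0.0, 1.419]
contact_force: [-0.2, 0.9, -0.8]
grip_width: 8.0
finger_force: 30.0
```

>>> {"name": "arm_command", "arguments": {"gripper": [0,0,0,0,0], "dp": [[0,0,0.1],[0,0,0.4],[0,0,0.4],[0,0,0.3],[0,0,0.12]], "twist": [0,0,0,0,0]}}

```text
time: 10.98
tool_pos: [475.6, -337.3, 178.0]
tcp_rot: [-3.141, -0.001, 1.418]
contact_force: [-0.3, -0.1, 0.1]
grip_width: 7.7
finger_force: 30.0
```

Run:
```python
from h import *
o=get_obs();print(o["tool_pos"],o["contact_force"])
im,c=snap("wrist"); s,cs=snap("scene")
out=np.zeros((590,790,3),np.uint8)
out[:330,:560]=im[:330]
cr=s[100:200,180:280]
out[330:590,:260]=cv2.resize(cr,(260,260),interpolation=cv2.INTER_CUBIC)
cv2.imwrite("pics/w4.png",out[:,:,::-1])
```

```text
[ 475.56518232 -337.28826862  178.01693642] [-0.26975326 -0.08694908  0.05930658]
```

View pics/w4.png

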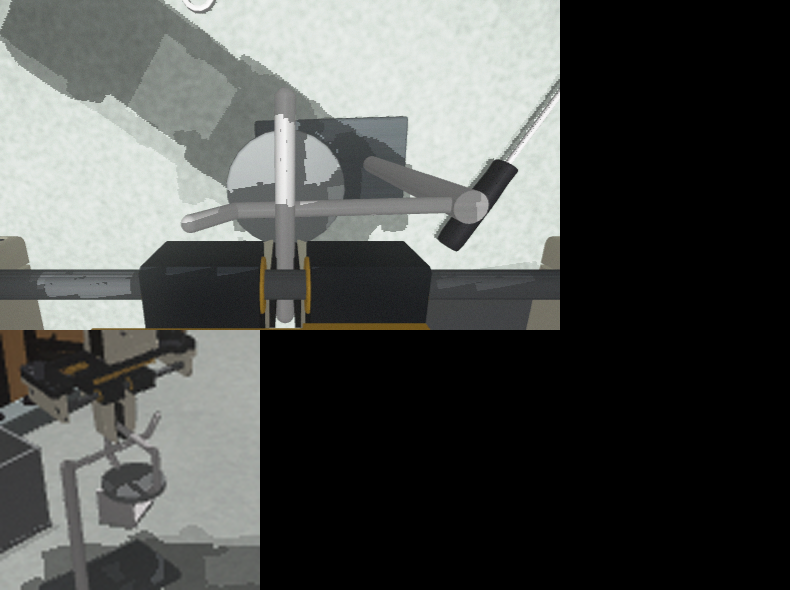

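The wrist and scene views show the hook arm threaded under the middle of the bar, crossing at (285,210), with the post at (470,207). I'll lower slightly and release.

>>> {"name": "arm_command", "arguments": {"gripper": [0,0,0,10,14], "dp": [[0,0,0.05],[0,0,0.04],[0,0,0],[0,0,0],[0,0,0]], "twist": [0,0,0,0,0]}}

```text
time: 11.7
tool_pos: [476.1, -337.5, 176.7]
tcp_rot: [3.141, 0.0, 1.418]
contact_force: [-0.3, 0.5, 0.3]
grip_width: 13.1
finger_force: 0.0
```

>>> {"name": "arm_command", "arguments": {"gripper": [20,30,45,50,50], "dp": [[0,0,0],[0,0,0],[0,0,0],[0,0,-0.3],[0,0,-0.6]], "twist": [0,0,0,0,0]}}

```text
time: 12.32
tool_pos: [475.8, -337.3, 199.4]
tcp_rot: [-3.141, -0.0, 1.418]
contact_force: [0.6, -0.1, -0.1]
grip_width: 49.2
finger_force: 0.0
```

>>> {"name": "arm_command", "arguments": {"gripper": [60,60,60,60,60], "dp": [[0,0,-0.8],[0,0,-0.8],[0,0,-0.8],[0,0,-0.8],[0,0,-0.8]], "twist": [0,0,0,0,0]}}

```text
time: 12.95
tool_pos: [476.1, -337.5, 301.1]
tcp_rot: [3.14, 0.001, 1.418]
contact_force: [-1.2, 0.1, -0.4]
grip_width: 59.7
finger_force: 0.0
```

Run:
```python
from h import *
im,c=snap("wrist"); s,cs=snap("scene");t,ct=snap("top")
out=np.zeros((590,790,3),np.uint8)
out[:330,:560]=im[:330]
out[330:590,:260]=cv2.resize(s[100:200,180:280],(260,260),interpolation=cv2.INTER_CUBIC)
out[330:590,265:525]=cv2.resize(t[180:240,134:194],(260,260),interpolation=cv2.INTER_CUBIC)
out[330:590,530:790]=cv2.resize(s[270:340,351:421],(260,260),interpolation=cv2.INTER_CUBIC)
cv2.imwrite("pics/w5.png",out[:,:,::-1])
plan([570,215,300],1.05,6)
```

```text
at [ 476.4 -337.7  300.7] yaw 1.418 t 13.1 rows:
0 [0.75, -0.01, 0.0] twist 0.14
1 [0.75, -0.05, 0.0] twist 0.14
2 [0.74, -0.1, 0.0] twist 0.14
3 [0.73, -0.14, 0.0] twist 0.14
4 [0.72, -0.19, 0.0] twist 0.14
5 [0.71, -0.23, 0.0] twist 0.14
```

View pics/w5.png

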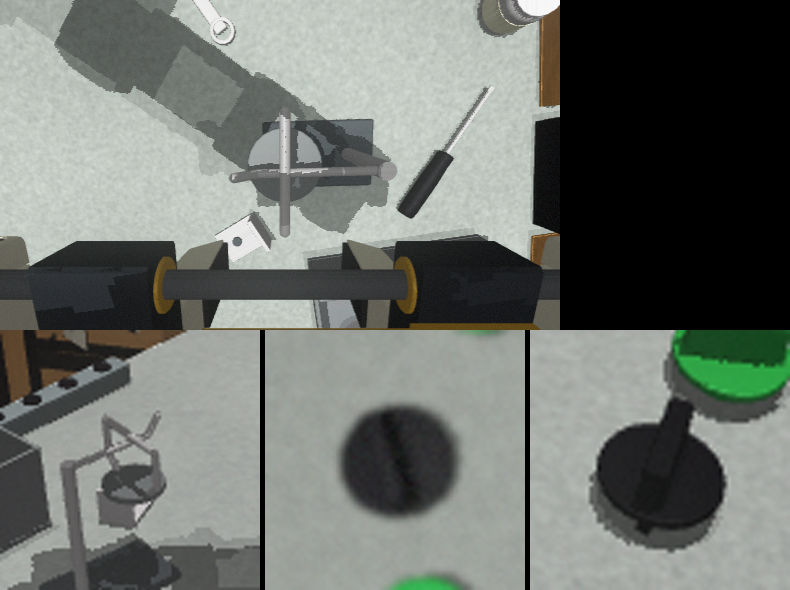

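The plug hangs squarely on the hook, with its bar crossing the arm at (285,172). Next is a look at the empty neck on the way to the cap.

```bash
python3 -c "
from h import *
plan([587,-5,302],1.42,3)
plan([498,284,255],0.28,3,[587,-5,302],1.42)"
```

```text
at [ 476.4 -337.7  300.7] yaw 1.418 t 13.1 rows:
0 [0.92, 0.16, -0.0] twist -0.0
1 [0.92, 0.16, -0.0] twist -0.0
2 [0.92, 0.16, -0.0] twist -0.0
at [587  -5 302] yaw 1.42 t 13.1 rows:
0 [0.66, -0.45, 0.13] twist 0.87
1 [0.45, -0.67, 0.13] twist 0.87
2 [0.17, -0.78, 0.13] twist 0.87
```

>>> {"name": "arm_command", "arguments": {"gripper": [70,70,70,70,70], "dp": [[0.92,0.16,0],[0.92,0.16,0],[0.92,0.16,0],[0.92,0.16,0],[0.92,0.16,0]], "twist": [0,0,0,0,0]}}

```text
time: 13.72
tool_pos: [513.3, -224.5, 298.1]
tcp_rot: [-3.14, -0.001, 1.419]
contact_force: [0.3, 0.4, -0.5]
grip_width: 70.0
finger_force: 0.0
```

>>> {"name": "arm_command", "arguments": {"gripper": [70,70,70,70,70], "dp": [[0.92,0.16,0],[0.92,0.16,0],[0.92,0.16,0],[0.92,0.16,0],[0.92,0.16,0]], "twist": [0,0,0,0,0]}}

```text
time: 14.35
tool_pos: [550.3, -113.9, 298.1]
tcp_rot: [-3.14, -0.001, 1.419]
contact_force: [0.6, 0.3, -0.5]
grip_width: 70.0
finger_force: 0.0
```

>>> {"name": "arm_command", "arguments": {"gripper": [70,70,70,70,70], "dp": [[0.92,0.16,0],[0.92,0.16,0],[0.92,0.16,0],[0.92,0.16,0],[0.9,0.1,0]], "twist": [0,0,0,0,0]}}

```text
time: 14.98
tool_pos: [585.8, -3.6, 298.0]
tcp_rot: [-3.14, -0.0, 1.419]
contact_force: [0.2, 1.4, 0.6]
grip_width: 69.5
finger_force: 0.0
```

>>> {"name": "arm_command", "arguments": {"gripper": [90,90,90,90,90], "dp": [[0,0,0],[0,0,0],[0,0,0],[0,0,0],[0,0,0]], "twist": [0,0,0,0,0]}}

```text
time: 15.6
tool_pos: [586.2, -6.3, 299.0]
tcp_rot: [3.141, 0.0, 1.417]
contact_force: [-0.6, -0.1, -0.1]
grip_width: 90.1
finger_force: 0.0
```

Run:
```python
from h import *
im,c=snap("wrist","w6.png"); g=im.astype(int).max(2)
u=proj(c,[590.5,24,96]);print(get_obs()["tool_pos"],u)
for th in (70,100,130):
    n,l,st,ce=cv2.connectedComponentsWithStats((g<th).astype(np.uint8))
    for i in range(1,n):
        if 12<st[i,4]<6000 and np.hypot(*(ce[i]-u))<75:
            P=toplane(c,ce[i],96); d=P-[590.5,24,96]; print(th,st[i,4],ce[i].round(1),P[:2].round(1),np.hypot(*d[:2]).round(1),np.arctan2(d[1],d[0]).round(2))
```

```text
[586.23784949  -6.15781483 298.98763938] [283.3426932  160.73218203]
70 40 [238. 150.] [542.6  43.3] 51.6 2.76
70 73 [330.  172.8] [640.5   2.6] 54.4 -0.4
70 47 [243.8 182.8] [542.2   6.2] 51.5 -2.79
70 30 [269.6 204.1] [567.1 -22.9] 52.4 -2.03
100 52 [326.7 138.5] [641.3  40.7] 53.5 0.32
100 67 [238.1 149.9] [542.8  43.4] 51.5 2.76
100 94 [329.9 172.9] [640.4   2.5] 54.3 -0.41
100 17 [267.  177.2] [569.4   8.5] 26.2 -2.51
100 70 [243.8 182.7] [542.3   6.3] 51.4 -2.79
100 30 [290.7 183.4] [594.8  -2.6] 26.9 -1.41
100 44 [269.5 204.2] [567. -23.] 52.5 -2.03
130 35 [300.5 113.8] [616.5  70.9] 53.6 1.07
```

The marks give the neck at (591.7, 23.5). Correcting for the wrist bias and combining with the top view, the neck is about (590.2, 23.6) with tank yaw about 0.34. Now to the cap.

>>> {"name": "arm_command", "arguments": {"gripper": [90,90,90,90,90], "dp": [[0.66,-0.45,0.1],[0.66,-0.45,0.1],[0.66,-0.45,0.1],[0.66,-0.45,0.1],[0.66,-0.45,0.1]], "twist": [0.87,0.87,0.87,0.87,0.87]}}

```text
time: 16.27
tool_pos: [557.3, 89.7, 286.5]
tcp_rot: [3.141, -0.0, 1.036]
contact_force: [-0.1, 0.4, 0.0]
grip_width: 90.1
finger_force: 0.0
```

>>> {"name": "arm_command", "arguments": {"gripper": [90,90,90,90,90], "dp": [[0.45,-0.67,0.1],[0.45,-0.67,0.1],[0.45,-0.67,0.1],[0.45,-0.67,0.1],[0.45,-0.67,0.1]], "twist": [0.87,0.87,0.87,0.87,0.87]}}

```text
time: 16.9
tool_pos: [528.2, 185.7, 274.0]
tcp_rot: [3.141, -0.0, 0.656]
contact_force: [0.4, 0.0, 0.3]
grip_width: 89.9
finger_force: 0.0
```

>>> {"name": "arm_command", "arguments": {"gripper": [90,90,90,90,90], "dp": [[0.17,-0.78,0.1],[0.17,-0.78,0.1],[0.17,-0.78,0.1],[0.17,-0.78,0.1],[0.17,-0.7,0.1]], "twist": [0.87,0.87,0.87,0.87,0.87]}}

```text
time: 17.52
tool_pos: [500.2, 278.9, 261.4]
tcp_rot: [3.142, -0.0, 0.277]
contact_force: [-0.0, 0.1, -0.7]
grip_width: 90.0
finger_force: 0.0
```

Run:
```python
from h import *
im,c=snap("wrist","w7.png");print(get_obs()["tool_pos"],get_obs()["tcp_rot"],proj(c,[570,304,61]),proj(c,[570,304,26]))
```

```text
[499.76784428 280.66642419 260.99571706] [-3.14042304e+00  2.92423201e-04  2.74884381e-01] [279.42408371 121.48242352] [279.89935984 121.89273132]
```

View pics/w7.png

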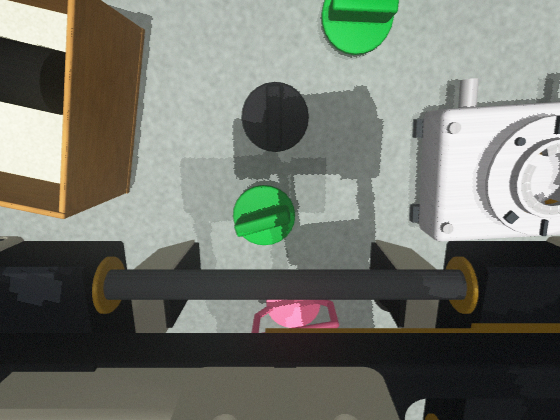

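The cap is a black disc centred at (275,117), with its wing running nearly along the image columns. I'll measure both by masks.

Run:
```python
from h import *
im=cv2.imread("pics/w7.png");c=cam("wrist")
g=im.max(2)[75:160,235:320]
print(np.array2string(cv2.GaussianBlur(g,(3,3),0)[10:75:5,4:80:2],max_line_width=250))
m=(g<62).astype(np.uint8);n,l,st,ce=cv2.connectedComponentsWithStats(m);i=1+st[1:,4].argmax();print(st[i],ce[i]+[235,75])
k=cv2.findContours((l==i).astype(np.uint8),0,1)[0][0];(x,y),r=cv2.minEnclosingCircle(k);print(x+235,y+75,r,toplane(c,(x+235,y+75),26))
```

```text
[[196 194 190 189 187 184 185 190 193 188 154  96  64  60  55  53  52  53  54  53  51  53  58  58  67 103 149 183 190 191 191 188 190 190 188 184 188 189]
 [188 191 193 190 188 186 171 110  67  63  65  65  63  57  52  59  60  61  63  61  51  47  52  62  64  63  62  59  61 133 176 189 191 190 185 184 187 184]
 [188 187 187 188 174  90  65  65  65  65  65  65  64  58  50  56  59  56  55  54  53  47  51  61  60  61  62  59  58  59  52  84 121 135 122 121 124 117]
 [191 189 185 119  63  64  65  66  64  64  63  64  63  56  45  46  46  45  47  46  43  43  46  46  44  46  47  45  45  46  46  45  51 100 118 119 119 120]
 [193 193 126  62  64  65  63  64  64  62  63  64  61  56  41  43  43  44  45  45  43  42  43  45  45  46  44  44  44  44  44  44  44  48 108 125 122 123]
 [189 162  69  65  64  64  63  63  63  63  63  63  60  46  39  41  41  43  42  43  41  39  41  43  44  41  42  41  45  43  44  44  42  43  60 116 117 117]
 [187 132  65  64  64  64  64  64  63  62  62  62  51  43  39  40  41  42  41  43  39  39  41  41  41  40  41  41  42  41  41  41  41  41  46  98 115 118]
 [122  93  53  
[... 366 characters left out ...]
39  38  39  37  34  38  38  40  39  38  38  37  39  39  39  38  58 110 114 116 119]
 [120 118 120 109  60  44  42  42  43  42  42  42  41  41  37  38  40  40  38  38  36  33  38  38  38  39  38  38  38  39  38  38  69 113 115 116 115 115]
 [123 121 120 120 116 104  58  43  42  42  40  42  41  39  36  37  39  39  39  39  38  36  39  37  37  38  39  37  36  35  57 108 114 113 111 115 116 116]
 [124 122 119 122 124 120 121 119  91  53  40  41  41  39  37  38  38  38  38  37  35  36  39  38  37  37  37  48  92 114 114 116 117 116 115 118 116 114]]
[   7    7   67   70 2938] [278.5503744  119.64431586]
274.5171661376953 116.55579376220703 34.61994171142578 [573.51826154 313.62485058  26.        ]
```

Run:
```python
from h import *
plan([573,314.5,130],.275,2); plan([573,314.5,31],.275,1,[573,314.5,130],.275)
print(toplane(cam("top"),(165.2,210.2),26))
```

```text
at [499.8 280.7 261. ] yaw 0.275 t 17.57 rows:
0 [0.32, -0.05, 0.52] twist -0.0
1 [0.32, -0.05, 0.52] twist -0.0
at [573.  314.5 130. ] yaw 0.275 t 17.57 rows:
0 [0.0, 0.0, 0.79] twist -0.0
[569.02509746 306.82317603  26.        ]
```

>>> {"name": "arm_command", "arguments": {"gripper": [90,90,90,90,90], "dp": [[0.31,-0.05,0.52],[0.31,-0.05,0.52],[0.31,-0.05,0.52],[0.31,-0.05,0.52],[0.31,-0.05,0.52]], "twist": [0,0,0,0,0]}}

```text
time: 18.2
tool_pos: [536.5, 295.0, 195.3]
tcp_rot: [3.141, 0.0, 0.279]
contact_force: [1.0, -0.4, 0.4]
grip_width: 90.0
finger_force: 0.0
```

>>> {"name": "arm_command", "arguments": {"gripper": [90,90,90,90,90], "dp": [[0.31,-0.04,0.52],[0.31,-0.04,0.52],[0.31,-0.04,0.52],[0.31,-0.04,0.52],[0.31,-0.04,0.52]], "twist": [0,0,0,0,0]}}

```text
time: 18.82
tool_pos: [572.3, 310.6, 130.6]
tcp_rot: [3.141, -0.0, 0.279]
contact_force: [0.6, -0.2, -0.3]
grip_width: 89.9
finger_force: 0.0
```

Run:
```python
from h import *
plan([572.5,313.5,31],.275,1)
im,c=snap("wrist","w8.png")
g=im.max(2);g=g[150:300,180:380];n,l,st,ce=cv2.connectedComponentsWithStats((g<66).astype(np.uint8))
for i in range(1,n):
  if st[i,4]>300: print(st[i]+[180,150,0,0,0],ce[i]+[180,150])
print(proj(c,[572.5,313.5,26]),np.array2string(g[0:100:6,60:140:3],max_line_width=250))
```

```text
at [572.3 310.6 130.6] yaw 0.279 t 18.82 rows:
0 [0.01, -0.02, 0.8] twist 0.01
[ 237  161   94  100 6788] [283.56555687 207.70948733]
[ 180  243  200   57 5842] [282.28877097 281.00308114]
[280.73070256 209.44081039] [[131 134 130 129 122 122 127 132 120 124 127 132 132 123 124 126 128 124 125 123 121 125 126 125 124 125 125]
 [128 128 127 119 125 128 126 120 119 125 122 129 128 123 127 105 122 129 132 125 119 123 133 127 130 122 123]
 [126 127 120 123 126 127 125 124 130 124 101 100  60  35  36  32  38  55  72 121 124 125 121 121 123 125 125]
 [101  99 102 101 100 100  89  39  31  34  31  34  34  34  34  36  33  31  35  37  38  37  31  96 114 124 101]
 [ 95  96  99  98  38  32  33  38  31  34  29  33  27  30  31  27  30  27  35  31  37  31  40  36  39  31 102]
 [102  98  56  35  36  34  30  31  28  34  33  32  30  32  29  30  29  26  31  28  29  32  29  31  31  31  31]
 [102  39  35  37  36  28  35  28  30  31  32  26  28  29  35  25  31  27  28  24  30  27  32  26  31  30  31]
 [ 48  37  37  34  31  30  31  28  28  26  34  30  28  31  32  28  28  31  29  27  24  32  29  33  30  33 
[... 304 characters left out ...]
  27  33  30  26  32  29  34  31]
 [ 38  33  34  36  38  39  36  31  32  32  32  24  31  27  28  26  28  30  29  31  27  28  31  31  30  32  31]
 [ 91  40  37  43  51  55  51  49  34  31  34  29  32  28  28  32  29  28  28  50  47  47  42  44  51  42  49]
 [181  91  38  49  52  56  46  52  37  29  34  32  33  29  33  31  34  32  33  44  49  50  44  46  50  47  49]
 [176 186 150  48  53  46  50  47  41  32  30  33  35  32  30  30  31  30  31  41  43  48  44  42  52  48  44]
 [179 175 175 175 103  48  51  52  52  32  35  32  33  33  37  34  43  35  34  44  47  48  44  44  45  89 180]
 [183 177 182 180 181 177 178  61  45  35  34  32  33  35  45  44  45  42  36  45  44  42  43 197 190 196 203]]
```

>>> {"name": "arm_command", "arguments": {"gripper": [90,90,90,90,90], "dp": [[0.03,-0.03,0.8],[0.03,-0.03,0.8],[0.02,-0.02,0.8],[0,0,0.8],[0,0,0.75]], "twist": [0,0,0,0,0]}}

```text
time: 19.5
tool_pos: [573.3, 313.0, 31.9]
tcp_rot: [3.142, -0.0, 0.279]
contact_force: [-0.3, 0.2, -0.3]
grip_width: 89.9
finger_force: 0.0
```

>>> {"name": "arm_command", "arguments": {"gripper": [60,40,25,18,0], "dp": [[0,0,0],[0,0,0],[0,0,0],[0,0,0],[0,0,0]], "twist": [0,0,0,0,0]}}

```text
time: 20.12
tool_pos: [573.4, 313.0, 33.1]
tcp_rot: [3.142, -0.001, 0.279]
contact_force: [-0.1, 0.0, -0.4]
grip_width: 44.9
finger_force: 0.0
```

>>> {"name": "arm_command", "arguments": {"gripper": [0,0,0,0,0], "dp": [[0,0,0],[0,0,0],[0,0,0],[0,0,-0.3],[0,0,-0.7]], "twist": [0,0,0,0,0]}}

```text
time: 20.75
tool_pos: [572.6, 312.7, 57.6]
tcp_rot: [3.141, 0.002, 0.279]
contact_force: [-0.2, -0.0, -2.2]
grip_width: 15.7
finger_force: 30.0
```

Run:
```python
from h import *
plan([572.6,312.7,170],.279,1)
plan([590,23.6,170],1.09,3,[572.6,312.7,170],.279)
```

```text
at [572.6 312.7  57.6] yaw 0.279 t 20.75 rows:
0 [0.0, -0.0, -0.9] twist 0.0
at [572.6 312.7 170. ] yaw 0.279 t 20.75 rows:
0 [-0.25, 0.73, 0.0] twist -0.62
1 [-0.43, 0.64, 0.0] twist -0.62
2 [-0.59, 0.5, 0.0] twist -0.62
```

>>> {"name": "arm_command", "arguments": {"gripper": [0,0,0,0,0], "dp": [[0,0,-0.9],[0,0,-0.9],[0,0,-0.9],[0,0,-0.9],[0,0,-0.9]], "twist": [0,0,0,0,0]}}

```text
time: 21.38
tool_pos: [573.3, 313.0, 172.4]
tcp_rot: [-3.142, -0.001, 0.279]
contact_force: [0.6, 0.3, -2.0]
grip_width: 15.8
finger_force: 30.0
```

>>> {"name": "arm_command", "arguments": {"gripper": [0,0,0,0,0], "dp": [[-0.25,0.73,0],[-0.25,0.73,0],[-0.25,0.73,0],[-0.25,0.73,0],[-0.25,0.73,0]], "twist": [-0.62,-0.62,-0.62,-0.62,-0.62]}}

```text
time: 22.0
tool_pos: [578.9, 216.4, 171.7]
tcp_rot: [3.141, -0.001, 0.552]
contact_force: [0.6, 0.3, -1.4]
grip_width: 15.5
finger_force: 30.0
```

>>> {"name": "arm_command", "arguments": {"gripper": [0,0,0,0,0], "dp": [[-0.43,0.64,0],[-0.43,0.64,0],[-0.43,0.64,0],[-0.43,0.64,0],[-0.43,0.64,0]], "twist": [-0.62,-0.62,-0.62,-0.62,-0.62]}}

```text
time: 22.62
tool_pos: [585.3, 120.4, 171.7]
tcp_rot: [3.14, -0.001, 0.822]
contact_force: [-0.0, -0.1, -1.1]
grip_width: 15.7
finger_force: 30.0
```

>>> {"name": "arm_command", "arguments": {"gripper": [0,0,0,0,0], "dp": [[-0.59,0.5,0],[-0.59,0.5,0],[-0.59,0.5,0],[-0.59,0.5,0],[-0.59,0.5,0]], "twist": [-0.62,-0.62,-0.62,-0.62,-0.62]}}

```text
time: 23.25
tool_pos: [591.1, 24.2, 171.7]
tcp_rot: [3.14, -0.001, 1.093]
contact_force: [0.8, -0.0, -2.2]
grip_width: 16.2
finger_force: 30.0
```

>>> {"name": "arm_command", "arguments": {"gripper": [0,0,0,0,0], "dp": [[0,0,0],[0,0,0],[0,0,0],[0,0,0],[0,0,0]], "twist": [0,0,0,0,0]}}

```text
time: 23.88
tool_pos: [590.9, 25.2, 170.2]
tcp_rot: [-3.142, 0.0, 1.091]
contact_force: [0.8, -0.7, -1.7]
grip_width: 15.8
finger_force: 30.0
```

Run:
```python
from h import *
plan([590,23.6,130],1.09,1)
im,c=snap("wrist","w9.png");o=get_obs();M=R.from_euler('xyz',o["tcp_rot"]).as_matrix()
for q in ([40,0,3],[33,0,-32],[40,0,11],[35,20,3],[35,-20,3]): print(q,proj(c,o["tool_pos"]+M@np.array(q,float)).round(1))
u=proj(c,[590.2,23.6,96]);
g=cv2.GaussianBlur(im.max(2),(3,3),0)
for r in range(100,245,8): print(r,g[r,200:372:6])
print(u)
```

```text
at [590.9  25.2 170.2] yaw 1.091 t 23.88 rows:
0 [-0.01, -0.0, 0.32] twist 0.0
[40, 0, 3] [282.5 184. ]
[33, 0, -32] [281.9 215.8]
[40, 0, 11] [282.6 181.4]
[35, 20, 3] [321.5 193.6]
[35, -20, 3] [243.5 193.6]
100 [215 218 208 214 246 252 252 253 253 253 252 254 254 255 255 254 251 205
 201 232 231 224 220 222 226 225 217 226 220]
108 [219 210 224 249 252 252 252 252 252 253 253 254 254 254 254 254 254 253
 238 212 230 228 228 227 226 224 222 228 225]
116 [210 232 248 252 252 252 252 253 252 252 252 253 254 254 254 254 254 254
 254 247 204 227 201 151 155 153 145 144 145]
124 [237 249 252 252 252 252 252 252 252 252 252 252 254 254 254 254 254 254
 254 222 202 170 158 152 150 145 149 152 146]
132 [250 252 252 252 253 252 252 252 251 252 253 252 251 254 255 254 244 217
 216 217 215 205 187 147 148 150 144 148 152]
140 [250 252 252 252 252 252 252 252 252 252 225 238 251 254 255 223 219 198
 187 206 213 213 207 191 137 139 153 145 142]
148 [251 251 252 252 252 252 252 248 250 254 253 253 253 252 129 140 218 217
 216 217 215 188 211 208 193 152 149 150 147]
156 [250 250 251 250 252 251 
[... 774 characters left out ...]
 39  38  39
  40  40  41  40  43 189 202 162 159 158 161]
212 [166 163 162 161 165  51  50  46  46  42  43  40  35  35  33  33  34  35
  34  36  36  38  38  40 187  62  63  79 160]
220 [159 152  66  66  46  44  43  42  39  38  37  34  33  32  32  31  31  29
  31  33  34  34  35  36  40  58  61  76 160]
228 [159 154  66  53  42  38  37  37  34  33  33  30  30  29  28  30  30  28
  28  31  28  33  33  34  40  46 154 155 158]
236 [197 190 158  38  37  36  35  33  31  29  28  27  29  28  27  27  27  26
  28  30  30  30  29  33  35  38 149 151 157]
244 [ 40  39  38  37  38  34  34  34  31 124 123  38  26  26  25  25  23  24
 123 123  52  32  33  33  35  35  38  38  38]
[283.26748374 221.94490318]
```

View pics/w9.png

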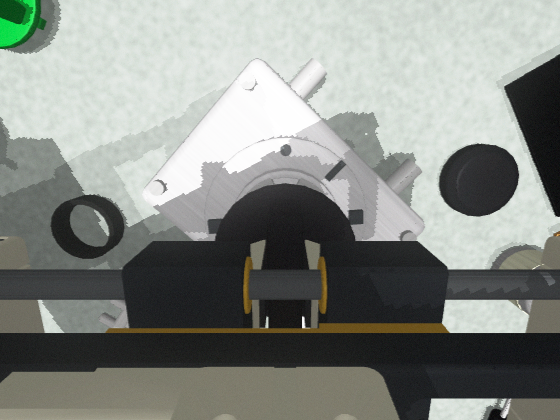

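The far edge of the held flange is at row 184 and its middle at column 285, so the cap is centred in the grip. The near stud at (285.5,150) lies on the wing line. I'll check the stud's row against the neck estimate.

Run:
```python
from h import *
c=cam("wrist");o=get_obs();print(o["tool_pos"])
g=cv2.imread("pics/w9.png").max(2);n,l,st,ce=cv2.connectedComponentsWithStats((g<170)[135:165,270:300].astype(np.uint8));print(st,ce+[270,135])
for r in (52,53.3,54.5):print(r,proj(c,[590.2+r*np.cos(1.09),23.6+r*np.sin(1.09),97]))
P=toplane(c,(285.7-2.4,150),97);print(P, P[:2]-53.3*np.array([np.cos(1.09),np.sin(1.09)]))
```

```text
[590.91397991  25.05919608 170.18215628]
[[  0   0  30  30 766]
 [ 28   3   1   1   1]
 [ 10   9  11  13 106]
 [ 19  24  11   6  24]
 [ 29  24   1   1   1]
 [ 16  28   1   1   1]
 [ 18  29   1   1   1]] [[284.06005222 148.99738903]
 [298.         138.        ]
 [285.25471698 150.00943396]
 [293.83333333 162.20833333]
 [299.         159.        ]
 [286.         163.        ]
 [288.         164.        ]]
52 [283.2147095 152.2639893]
53.3 [283.21574125 150.41102485]
54.5 [283.2166963  148.69582163]
[615.03659592  71.0849128   97.        ] [590.38612587  23.82769826]
```

>>> {"name": "arm_command", "arguments": {"gripper": [0,0,0,0,0], "dp": [[-0.05,0,0.4],[0,0,0.4],[0,0,0.3],[0,0,0.15],[0,0,0.15]], "twist": [0,0,0,0,0]}}

```text
time: 24.55
tool_pos: [590.5, 23.7, 135.0]
tcp_rot: [3.141, -0.0, 1.091]
contact_force: [0.4, -0.6, -1.5]
grip_width: 15.6
finger_force: 30.0
```

>>> {"name": "arm_command", "arguments": {"gripper": [0,0,0,0,0], "dp": [[0,0,0.08],[0,0,0.08],[0,0,0.08],[0,0,0.08],[0,0,0.08]], "twist": [0,0,0,0,0]}}

```text
time: 25.18
tool_pos: [590.4, 23.7, 125.1]
tcp_rot: [3.141, 0.0, 1.091]
contact_force: [0.4, -0.6, -2.0]
grip_width: 15.7
finger_force: 30.0
```

>>> {"name": "arm_command", "arguments": {"gripper": [0,0,0,0,0], "dp": [[0,0,0.06],[0,0,0.06],[0,0,0.05],[0,0,0.04],[0,0,0.03]], "twist": [0,0,0,0,0]}}

```text
time: 25.8
tool_pos: [590.4, 23.6, 119.5]
tcp_rot: [3.141, 0.0, 1.091]
contact_force: [-1.8, -0.7, 5.1]
grip_width: 15.5
finger_force: 30.0
```

>>> {"name": "arm_command", "arguments": {"gripper": [0,0,0,0,0], "dp": [[0,0,0.03],[0,0,0.02],[0,0,0],[0,0,0],[0,0,0]], "twist": [0,0,0,0,0]}}

```text
time: 26.42
tool_pos: [590.4, 23.6, 119.5]
tcp_rot: [3.141, -0.0, 1.091]
contact_force: [-4.1, -1.0, 9.9]
grip_width: 16.0
finger_force: 30.0
```

>>> {"name": "arm_command", "arguments": {"gripper": [0,0,0,0,0], "dp": [[0,0,0],[0,0,0],[0,0,0],[0,0,0],[0,0,0]], "twist": [0.6,0.8,0.9,0.9,0.9]}}

```text
time: 27.05
tool_pos: [590.6, 23.8, 119.5]
tcp_rot: [3.14, -0.001, 0.731]
contact_force: [-3.6, -0.6, 8.0]
grip_width: 16.0
finger_force: 30.0
```

>>> {"name": "arm_command", "arguments": {"gripper": [0,0,0,0,0], "dp": [[0,0,0],[0,0,0],[0,0,0],[0,0,0],[0,0,0]], "twist": [0.9,0.9,0.9,0.9,0.7]}}

```text
time: 27.68
tool_pos: [590.6, 23.9, 119.5]
tcp_rot: [3.141, -0.002, 0.356]
contact_force: [-3.3, 1.2, 8.5]
grip_width: 15.8
finger_force: 30.0
```

Run:
```python
from h import *
o=get_obs();print(o["tool_pos"],o["tcp_rot"],o["contact_force"],o["moment"])
im,c=snap("wrist","w10.png");g=cv2.GaussianBlur(im.max(2),(3,3),0)
u=proj(c,[590.3,23.7,97])
print(u)
for th in (80,120,170):
    n,l,st,ce=cv2.connectedComponentsWithStats((g<th).astype(np.uint8))
    for i in range(1,n):
        if 15<st[i,4]<900 and np.hypot(*(ce[i]-u))<150:
            P=toplane(c,ce[i]-[2.4,0],97);d=P-[590.3,23.7,97];rr=np.hypot(*d[:2])
            if 45<rr<62: print(th,st[i],ce[i].round(1),rr.round(1),np.arctan2(d[1],d[0]).round(3))
# flange row edge & wing symmetric: dark region columns near far edge
for r in (200,206,212): print(r,np.where(g[r,180:400]<60)[0][[0,-1]]+180)
```

```text
[590.62066052  23.94572046 119.546071  ] [ 3.14103918e+00 -1.51649193e-03  3.56127360e-01] [-3.32118507  1.240624    8.45769352] [0.30622262 0.56102766 0.28580382]
[283.64519307 245.90287077]
80 [338 170  12  11  29] [343.9 175. ] 53.9 -0.297
120 [283 140   7  31 203] [286.2 155.3] 53.8 0.355
120 [337 169  25  24 319] [349.  180.3] 53.5 -0.377
120 [215 171  15  16 175] [222.1 178.5] 54.6 1.085
170 [263 137  33  35 341] [284.8 152.8] 55.1 0.369
200 [240 330]
206 [233 337]
212 [228 341]
```

>>> {"name": "arm_command", "arguments": {"gripper": [0,0,0,0,0], "dp": [[0,0,0],[0,0,0],[0,0,0],[0,0,0],[0,0,0]], "twist": [0.15,0,0,0,0]}}

```text
time: 28.35
tool_pos: [590.6, 24.0, 119.5]
tcp_rot: [3.141, -0.002, 0.345]
contact_force: [-3.5, 0.7, 8.4]
grip_width: 15.7
finger_force: 30.0
```

Run:
```python
from h import *
o=get_obs();print(o["tool_pos"],o["tcp_rot"],o["contact_force"],o["moment"],o["time"])
im,c=snap("wrist","w11.png")
im=cv2.imread("pics/w11.png").max(2).astype(int)
crop=np.clip((im[130:260,215:355]-15)*4,0,255).astype(np.uint8)
cv2.imwrite("pics/w11c.png",cv2.resize(crop,(700,580),interpolation=cv2.INTER_CUBIC))
print(np.array2string(im[206:240:3,258:314:2],max_line_width=200))
```

```text
[590.60631543  23.97561061 119.52407615] [ 3.14112703e+00 -1.51151070e-03  3.45136223e-01] [-3.4753431   0.67942792  8.35379568] [0.31016251 0.6051748  0.24226227] 28.35
[[41 42 36 43 39 40 33 36 35 35 36 35 36 33 34 32 39 32 33 34 39 35 36 35 38 37 34 35]
 [36 34 40 38 36 35 28 30 34 35 31 31 32 36 32 33 32 33 33 31 34 34 35 35 37 41 41 37]
 [38 38 36 33 34 28 30 32 34 32 29 33 30 33 28 31 35 35 32 29 32 31 34 33 37 30 35 38]
 [35 37 35 31 33 30 34 33 31 33 33 32 29 28 29 29 32 28 32 29 34 32 31 33 34 34 35 34]
 [36 32 35 33 28 28 33 34 29 34 31 33 32 31 32 31 31 30 30 32 29 32 31 35 32 32 35 34]
 [31 33 35 32 27 23 32 29 29 26 31 32 31 30 26 27 30 32 32 32 29 29 24 32 30 29 33 32]
 [30 35 29 33 29 31 29 30 29 31 26 30 30 26 28 29 30 29 34 33 27 30 29 29 26 29 32 31]
 [29 29 30 27 29 28 24 28 27 34 25 31 28 28 27 27 24 26 24 29 31 28 26 26 27 28 33 27]
 [32 24 27 30 27 25 29 29 31 23 30 29 28 27 25 24 29 27 27 25 32 28 27 32 29 29 26 24]
 [25 28 28 29 28 27 27 30 26 27 25 27 26 31 27 22 30 25 26 23 30 23 27 28 27 31 27 29]
 [27 28 27 26 21 29 25 27 28 26 27 25 25 23 24 21 23 24 21 27 28 20 18 28 30 24 32 30]
 [26 22 25 42 27 25 24 24 21 25 19 26 24 29 29 27 27 24 23 28 23 26 20 27 46 27 25 32]]
```

```bash
python3 -c "
from plant import *
print(close_job())"
```

```text
the job is handed in; nothing more can be done
None
```

The job is handed in at about 28 s: the plug hangs on the return hook, and the cap is fully down in the neck, turned to the long bar marks and still gripped (tool yaw 0.345 rad, marks at about 0.34); the cap's own angle could not be read from the dark wing, so it is taken from the grip.

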